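# Bring the glaze mill's filling port to the top and lock the drum

## Robot

A 6-joint arm with a two-finger parallel gripper is mounted at the origin on a cart in front of the work surface, level with it; the furniture and walls round the work are solid. World frame = base frame: x ahead of the robot, y to its left, z up, the work surface at z = 0. Lengths are in m, angles in rad, forces in N, time in s.
With the tool pointing down it reaches from about 0.3 to 0.875 m from the base axis. Payload 6.4 kg.
Tool frame: the origin (TCP) lies at the centre of the arm's flange, where the gripper is bolted on; the fingertips stand 173 mm ahead of it and the grasp point (between the pads) lies 155 mm ahead of it; z points along the fingers, x is the direction in which the jaws open and shut, and the axes are right-handed (so a half turn about z gives the same grasp; the last joint's range is limited). The gripper opens to 85 mm and grips with 20 to 120 N. Pads are 22 mm wide; open, the fingers measure 114 mm over their backs; the gripper's body (76 mm by 85 mm) begins 54 mm behind the grasp point. The pads swing forward as they close: fully open they stand 13 mm farther back than shut.
Start: joints at [0.897, 0.181, 1.607, -0, 1.354, -0.206], TCP at [0.259, 0.513, 0.405] pointing down, gripper open.
Joint ranges: [-2.99, 2.99], [-0.89, 2.07], [0.3, 2.58], [-1.14, 4.28], [0, 2.63], [-3.12, 3.12]. Speed limits (rad/s): [2.57, 2.57, 3.01, 3.14, 3.14, 3.14].

## Interface

Orientations are given as a unit quaternion [w, x, y, z].
In Python, from bench import ctrl gives the robot as it stands. The module is installed in compiled form; this text tells all that it offers.
- The arm moves only by the tool move_arm, never from a script. Its argument "moves" is a list of rows, each an object of numbers: "gripper": the opening in per cent of the stroke, from 0 (shut) to 100 (fully open); "x", "y", "z": the shift along the tool's x, y, z in cm; "roll": the turn about the tool's z in degrees. In form: [{"gripper": .., "x": .., "y": .., "z": .., "roll": ..}, ...]. A call has 1 to 5 rows; each row shifts and turns the commanded pose from where the row before left it, along the tool's axes as they then stand; what a row does not reach is not made up. A row lasts 1/8 s, in which the tool goes at most 62.5 mm and 10.7 degrees, less where a joint would pass 70% of its speed; a pose out of reach is approached as far as the arm can. A call is refused whole if a number of a shift passes 6.25 or a number of a turn 10.7, either way. A call with a gripper value outside its range is refused whole. The fingers move at their own pace and stop on an object; the grip force is fixed at half the most. Time passes only in rows, so rows that do not move let the fingers close. It gives the time, the measured TCP pose, the force and the opening at its end, in the units of the state.
- ctrl.get_obs(): the state, without advancing time (a new reading comes with each control period).
- ctrl.camera(name): name is "side" or "top" or "wrist"; returns a dict with "img" (420x560x3 uint8, red, green, blue), "fx", "fy", "cx", "cy" (pixels), "world_from_camera" (4x4, takes a point from camera to world coordinates); the wrist camera has in their place "tool_from_camera" (4x4, takes a point from camera to tool coordinates, whose origin is the TCP and whose axes are the tool frame's). Camera axes: x right, y up, looking along -z (the intrinsics and any distortion apply to the point x, -y, -z); pixel columns grow to the right and rows downward; lengths in m; the calibration is good to about 2 mm. A picture is of the moment at which its call begins: read the wrist's pose just before it. There is no depth.
- ctrl.hand_in(): hands the job in, once; it reports no verdict.
The state is a dict: "time_s": time; "q": joint angles; "dq": joint speeds; "joint_efforts": joint torques, N m; "eef_pos": TCP position; "eef_rot": TCP orientation; "wrist_force": force on the tool from outside, world axes, zero at the start; "torque": the same for the moment, N m; "opening": opening from 0.0 (shut) to 1.0 (fully open).
Only numpy, scipy, OpenCV 4.12 (cv2) and the standard library are available. Lean on these libraries where they do the work, as an engineer would, in place of code of your own. Each camera call takes 0.05 s, during which the arm holds its last target. There are 200 camera calls.

## Task

The small glaze mill has to be opened for emptying: push its spokes round, one after another, until the filling port in the white drum points straight up, then press the locking lever down so that its roller drops fully home in the notch and the drum is locked. Nothing is to be gripped. Keep off the porcelain drum and its lid, leave the jar, the cup and the kitchen timer where they stand, and finish with the hand clear of everything.

Things in the scene. Friction and masses are not known exactly. Their poses are not given: they have to be found in the camera images.
- mill: Bench-top ball mill, green frame 230 x 215 mm, fixed; a six-spoke star wheel at its near end, a white porcelain drum behind it, a notched disc behind that, all on one level shaft 145 mm above the table. Origin: on the table under the shaft. x runs along the shaft away from the wheel, y level to the left, z up. Placed and turned anew each time (yaw 0.1 to 0.55).
- wheel_centre (a point): Centre of the star wheel on the shaft axis; axes as the mill's. No rim: six round spokes 12 mm thick, 60 degrees apart, in the plane x = 0 of this point, from a 50 mm hub out to ball knobs (26 mm) centred 105 mm from the axis. One spoke and knob are red, in line with the port; the others steel and black. Free space above and beside it; the front bearing stands from x = 20 mm on.
- mill_rotor (a joint): Turn of wheel, drum and disc together (rad). 0, and again 2 pi, when port and red spoke point straight up; grows clockwise as seen from the robot (top of the wheel moves right, to the mill's -y). Starts between 1.3 and 4.98, turns either way, stops at -1.0 and 7.3. Stiff: stays where it is left; 2 to 4 N at mid-spoke moves it.
- red_knob (a point): Centre of the red ball knob (26 mm) at the end of the red spoke, 105 mm from the shaft axis, in the wheel's plane.
- port (a point): The filling port in the drum's side (54 mm steel collar, white lid, dark clamp bar, brass knob): a point 84 mm from the shaft axis, 100 mm behind the wheel's plane; its outermost part is 97 mm from the axis. Its z axis points radially out of the drum.
- mill_drum: White porcelain drum with port and lid, 140 mm across, from 50 to 150 mm behind the wheel's plane, turning with the wheel; origin on the shaft axis, 105 mm behind the wheel's plane; z points at the port. Not to be touched.
- pawl_top (a point): Top of the locking lever's dark flat bar (14 mm wide) over its brass roller, 90 mm from the pivot; the bar ends in a yellow ball (22 mm) 118 mm from the pivot. Pivot: fixed, 163 mm behind the wheel's plane, 90 mm right of the shaft axis and 105 mm above it. Press the bar straight down over the shaft axis; locked, this point is right above that axis, 255 mm above the table.
- mill_pawl (a joint): Angle of the locking lever above level (rad): 0 is fully home, starts raised 0.55 to 0.75. Stays where it is left; 1 to 2 N over the roller moves it, about 10 N seats it. Below it the steel disc (184 mm) has one V notch, 36 mm wide, on top when the port is up. The roller drops in if the port is within about 7 degrees of upright and trues the drum; otherwise it stops on the rim, 0.14 rad high.
- glaze_jar: White plastic glaze jar with a black lid, 51 mm across, 60 mm high, standing to the left of the mill; origin at the centre of its underside. Leave alone.
- cup: Unglazed clay cup with a blue band, 67 mm across, 61 mm high, standing to the right of the mill; origin at the centre of its underside. Leave alone.
- clock: Green and cream wind-up kitchen timer, 63 mm across, 43 mm high, standing in front of the mill; origin at the centre of its underside. Leave alone.

How it is judged:
By the outcome, as a careful person would: the job done as asked, in the order asked, and still so for the second after the job is handed in, with the robot touching nothing.
It also fails if it takes over 72 s, if anything falls off the work surface, if the arm or the gripper's body presses on something with over 40 N, if the wrist force passes 120 N, or if a joint passes its speed limit or range.

## Working session

There is one attempt and no reset: what is moved stays moved. The work goes in short steps, Python scripts to look and compute and a tool call to move; the robot and the scene stay as the last step left them, time stands still between calls to the robot, and variables do not carry over. Pictures are saved under pics/ and viewed, about 8 in all and at most 12, crops included, and the job is handed in when it is done.

Besides the shell and the picture viewer there is one more tool, called as name(argument=value, ...), one argument or row to a line, values as JSON. move_arm: Moves the arm, as the interface text tells. Its arguments: {"type":"object","properties":{"moves":{"type":"array","items":{"type":"object","properties":{"gripper":{"type":"number"},"x":{"type":"number"},"y":{"type":"number"},"z":{"type":"number"},"roll":{"type":"number"}}}}},"required":["moves"]}

```bash
mkdir -p pics; cat > h.py <<'E'
import numpy as np, cv2
from bench import ctrl
def snap(n,f):
    c=ctrl.camera(n); cv2.imwrite('pics/'+f,c['img'][:,:,::-1]); return c
E
python3 - <<'E'
from h import *
import pickle
o=ctrl.get_obs(); print(o)
cs={}
for n in('side','top'):
    c=snap(n,n+'0.png'); cs[n]={k:v for k,v in c.items() if k!='img'}; print(n,cs[n])
pickle.dump(cs,open('cs.pkl','wb'))
E
```

```text
{'time_s': 0.0, 'q': array([ 8.96679502e-01,  1.81565180e-01,  1.60797538e+00, -2.08796275e-05,
        1.35378606e+00, -2.06319898e-01]), 'dq': array([-0.00092524,  0.00015225, -0.00140546,  0.00040255, -0.00168836,
       -0.00155018]), 'joint_efforts': array([ 3.68397468e-04, -4.44869685e+01, -3.51334727e+01, -2.63011734e-04,
        9.05809313e-03,  2.89581777e-06]), 'eef_pos': array([0.25912374, 0.51303394, 0.40378608]), 'eef_rot': array([ 3.02948727e-04,  8.51738187e-01,  5.23966897e-01, -8.12393330e-04]), 'wrist_force': array([0.06546605, 0.59108292, 0.01996556]), 'torque': array([-0.03735869, -0.0164765 , -0.00335635]), 'opening': 1.0017787317097107}
side {'fx': 415.81565141035577, 'fy': 415.81565141035577, 'cx': 279.9002090037348, 'cy': 204.96264162625948, 'world_from_camera': array([[ 0.99348737,  0.03238145, -0.10924413,  0.44571396],
       [-0.1117029 ,  0.46594067, -0.87773672, -0.67598167],
       [ 0.02247889,  0.88422324,  0.46652327,  0.5865302 ],
       [ 0.        ,  0.        ,  0.        ,  1.        ]])}
top {'fx': 422.584178850039, 'fy': 422.584178850039, 'cx': 274.12720223014725, 'cy': 209.2959489658669, 'world_from_camera': array([[-0.01187968,  0.99315489, -0.11619913,  0.47700753],
       [-0.99992222, -0.01224065, -0.00239334,  0.10509925],
       [-0.00379931,  0.11616166,  0.99322305,  1.02571724],
       [ 0.        ,  0.        ,  0.        ,  1.        ]])}
```

View pics/side0.png

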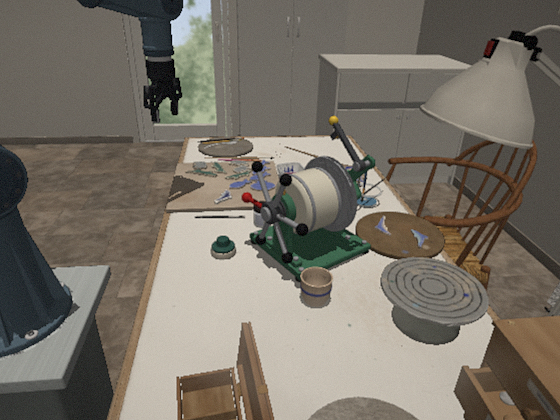

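View pics/top0.png

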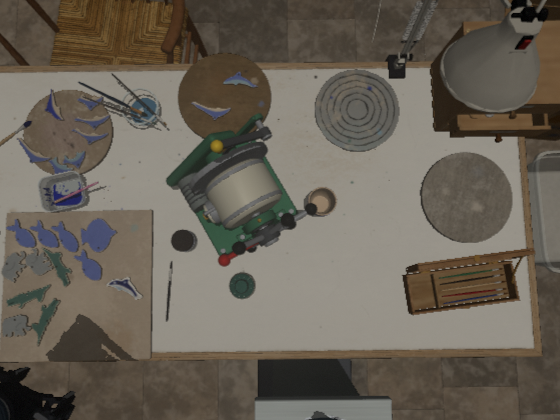

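Side view: the wheel is near (270,213), its red knob at (247,198) and the yellow lever ball at (334,120). Top view: the red knob is at (224,260). I'll enlarge both.

```bash
python3 - <<'E'
import cv2
a=cv2.imread('pics/side0.png')[110:290,205:395]; cv2.imwrite('pics/s1.png',cv2.resize(a,None,fx=3.3,fy=3.3,interpolation=cv2.INTER_CUBIC))
a=cv2.imread('pics/top0.png')[110:310,165:345]; cv2.imwrite('pics/t1.png',cv2.resize(a,None,fx=3,fy=3,interpolation=cv2.INTER_CUBIC))
E
```

```text
(no output)
```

View pics/s1.png

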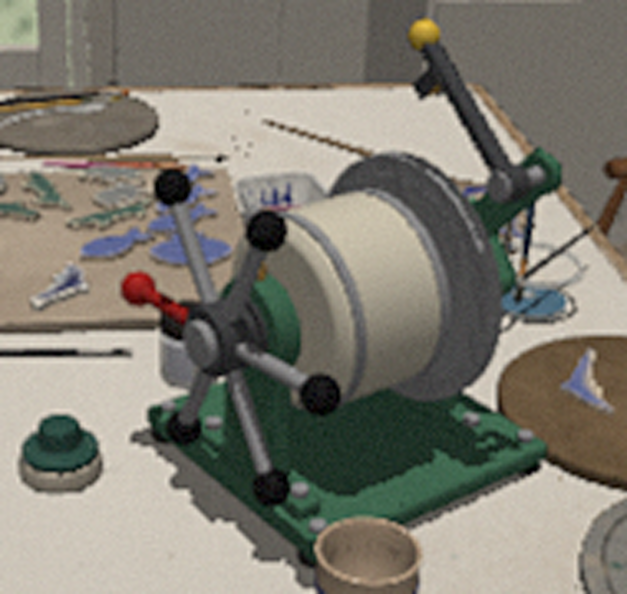

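View pics/t1.png

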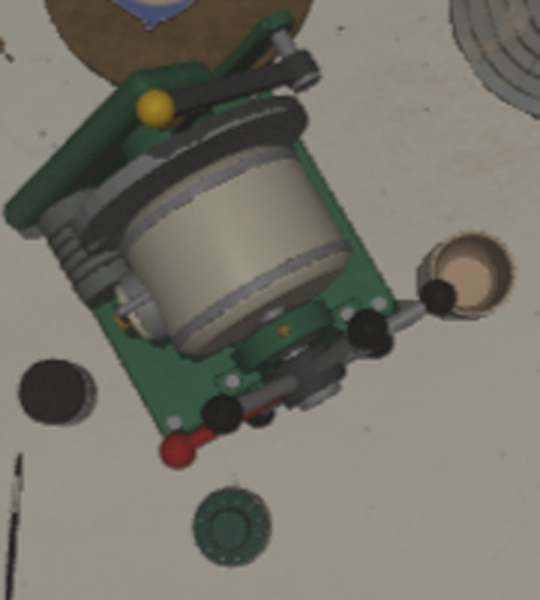

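```bash
cat > fit.py <<'E'
import numpy as np, pickle
from scipy.optimize import least_squares
cs=pickle.load(open('cs.pkl','rb'))
def proj(c,P):
    T=np.linalg.inv(c['world_from_camera']); p=np.atleast_2d(P)@T[:3,:3].T+T[:3,3]
    return np.c_[c['cx']+c['fx']*p[:,0]/-p[:,2], c['cy']+c['fy']*p[:,1]/p[:,2]]
S=lambda u,v:(u/3.3+205,v/3.3+110)
T=lambda u,v:(u/3+165,v/3+110)
def Rz(y): return np.array([[np.cos(y),-np.sin(y),0],[np.sin(y),np.cos(y),0],[0,0,1]])
def knob(p,k):
    a=p[4]+k*np.pi/3; return p[:3]+Rz(p[3])@[0,-.105*np.sin(a),.105*np.cos(a)]
def ball(p,r=.118): return p[:3]+Rz(p[3])@[.163,-.09+r*np.cos(p[5]),.105+r*np.sin(p[5])]
if __name__=='__main__':
    obs=[('side',k,S(*q)) for k,q in enumerate([(138,288),(173,187),(267,230),(320,394),(270,486),(184,429)])]
    obs+=[('top',k,T(*q)) for k,q in [(0,(178,450)),(1,(222,413)),(2,(368,330)),(3,(437,297))]]
    obs+=[('side','b',S(424,33)),('top','b',T(156,108))]
    def f(p): return np.concatenate([(proj(cs[c],ball(p) if k=='b' else knob(p,k))[0]-q) for c,k,q in obs])
    r=least_squares(f,[.4,.1,.145,.45,4.9,.65]); p=r.x
    print(p,np.round(r.fun.reshape(-1,2),1).tolist()); np.save('p.npy',p)
    for k in range(6): print(k,knob(p,k).round(4))
    print('ball',ball(p),'origin',p[:3])
    def ground(c,u,v,z):
        W=cs[c]['world_from_camera'];d=W[:3,:3]@[(u-cs[c]['cx'])/cs[c]['fx'],-(v-cs[c]['cy'])/cs[c]['fy'],-1]
        return W[:3,3]+d*(z-W[2,3])/d[2]
    for n,u,v,z in[('jar',55,391,.06),('cup',470,270,.06),('clock',231,528,.043)]: print(n,ground('top',*T(u,v),z).round(3))
E
python3 fit.py
```

```text
[0.52757109 0.12156997 0.1456936  0.51604043 4.63294351 0.69519547] [[-0.1, 0.2], [-0.5, 0.1], [-0.6, 0.1], [-0.2, -0.1], [0.1, 0.2], [-0.3, -0.7], [-0.1, -0.1], [0.1, 0.1], [-0.2, -0.7], [0.4, -0.3], [-0.1, 0.4], [-0.1, -0.5]]
0 [0.4759 0.2126 0.1374]
1 [0.4982 0.1734 0.2322]
2 [0.5498 0.0823 0.2405]
3 [0.5792 0.0305 0.154 ]
4 [0.557  0.0698 0.0592]
5 [0.5053 0.1608 0.0509]
ball [0.66904145 0.20253611 0.32627679] origin [0.52757109 0.12156997 0.1456936 ]
jar [0.521 0.316 0.06 ]
cup [ 0.61  -0.002  0.06 ]
clock [0.416 0.183 0.043]
```

move_arm(
  moves=[
    {"gripper":0,"roll":8.4},
    {"gripper":0,"roll":8.4},
    {"gripper":0,"roll":8.4},
    {"gripper":0,"roll":8.4},
    {"gripper":0},
  ],
)

```text
validation failed for argument at $.mo...
```

```bash
cat > rel.py <<'E'
from h import *
from fit import Rz
from scipy.spatial.transform import Rotation as R
p=np.load('p.npy'); o=ctrl.get_obs(); q=o['eef_rot']; M=R.from_quat([*q[1:],q[0]]).as_matrix()
tip=o['eef_pos']+.173*M[:,2]
print('t',o['time_s'],'tip in wheel frame mm',(1000*Rz(p[3]).T@(tip-p[:3])).round(1),'tool in mill\n',(Rz(p[3]).T@M).round(3),'F mill',(Rz(p[3]).T@o['wrist_force']).round(1),'open',o['opening'],'q',o['q'].round(2))
E
python3 rel.py
```

```text
t 0.1 tip in wheel frame mm [-40.6 472.9  85.2] tool in mill
 [[ 0.833  0.554 -0.002]
 [ 0.554 -0.833 -0.001]
 [-0.002 -0.    -1.   ]] F mill [0.6 0.2 0.1] open 0.9982538236279362 q [ 0.9   0.18  1.61  0.    1.35 -0.21]
```

move_arm(
  moves=[
    {"gripper":0,"x":0,"y":0,"z":0,"roll":8.4},
    {"gripper":0,"x":0,"y":0,"z":0,"roll":8.4},
    {"gripper":0,"x":0,"y":0,"z":0,"roll":8.4},
    {"gripper":0,"x":0,"y":0,"z":0,"roll":8.4},
    {"gripper":0,"x":0,"y":0,"z":0,"roll":0},
  ],
)

```text
time_s: 0.72
eef_pos: [0.2592, 0.5131, 0.4042]
eef_rot: [0.0, 0.967, 0.256, -0.0]
wrist_force: [0.3, -0.1, -0.1]
opening: -0.004
```

```bash
python3 rel.py
```

```text
t 0.725 tip in wheel frame mm [-40.4 472.9  85.5] tool in mill
 [[ 1.     0.002 -0.001]
 [ 0.002 -1.    -0.   ]
 [-0.001  0.    -1.   ]] F mill [ 0.3 -0.2 -0.1] open -0.004165257687122623 q [ 0.9   0.18  1.61 -0.    1.35  0.38]
```

move_arm(
  moves=[
    {"gripper":0,"x":0.7,"y":5.8,"z":0,"roll":0},
    {"gripper":0,"x":0.7,"y":5.8,"z":0,"roll":0},
    {"gripper":0,"x":0.7,"y":5.8,"z":0,"roll":0},
    {"gripper":0,"x":0.7,"y":5.8,"z":0,"roll":0},
    {"gripper":0,"x":0.7,"y":5.8,"z":0,"roll":0},
  ],
)

```text
time_s: 1.35
eef_pos: [0.4337, 0.2767, 0.4047]
eef_rot: [-0.0, 0.966, 0.257, 0.0]
wrist_force: [0.6, 1.0, -0.3]
opening: 0.002
```

move_arm(
  moves=[
    {"gripper":0,"x":0.2,"y":4.4,"z":0,"roll":0},
    {"gripper":0,"x":0,"y":4.3,"z":0.7,"roll":0},
    {"gripper":0,"x":0,"y":0,"z":0.8,"roll":0},
    {"gripper":0,"x":0,"y":0,"z":0,"roll":0},
  ],
)

```text
time_s: 1.85
eef_pos: [0.4772, 0.2038, 0.3887]
eef_rot: [-0.0, 0.967, 0.256, -0.001]
wrist_force: [0.2, -0.1, 1.0]
opening: 0.001
```

```bash
python3 - <<'E'
import rel
from h import *
c=snap('side','s2.png')['img'][90:270,180:380,::-1]
cv2.imwrite('pics/s2c.png',cv2.resize(c,None,fx=3,fy=3,interpolation=cv2.INTER_CUBIC))
E
```

```text
t 1.85 tip in wheel frame mm [-3.6 96.6 70. ] tool in mill
 [[ 1.     0.002 -0.002]
 [ 0.002 -1.     0.001]
 [-0.002 -0.001 -1.   ]] F mill [ 0.1 -0.2  1. ] open 0.0006602495624693191 q [ 0.17  0.07  1.76  0.    1.31 -0.34]
```

View pics/s2c.png

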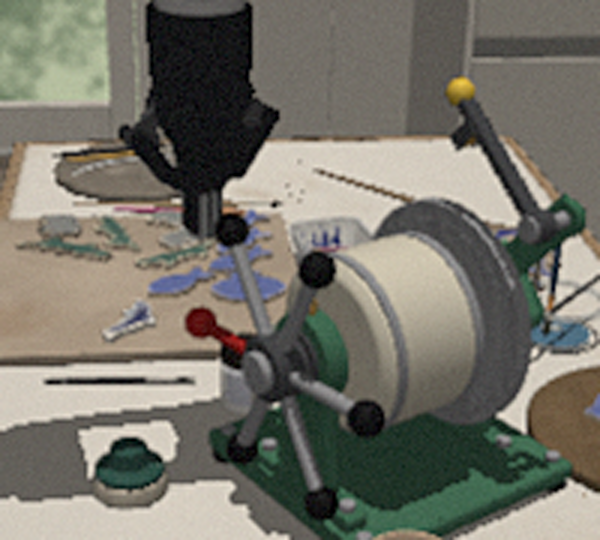

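The closed fingertips hang left of the raised black knob, behind it in this view at about (205,230). The lever ball is at (460,92). Next I push spoke 1 to the right.

move_arm(
  moves=[
    {"gripper":0,"x":0,"y":1,"z":0,"roll":0},
    {"gripper":0,"x":0,"y":1,"z":0,"roll":0},
    {"gripper":0,"x":0,"y":1,"z":0,"roll":0},
    {"gripper":0,"x":0,"y":1,"z":0,"roll":0},
    {"gripper":0,"x":0,"y":1,"z":0,"roll":0},
  ],
)

```text
time_s: 2.52
eef_pos: [0.5026, 0.16, 0.39]
eef_rot: [-0.0, 0.967, 0.256, 0.0]
wrist_force: [-1.5, 2.9, 2.0]
opening: 0.003
```

move_arm(
  moves=[
    {"gripper":0,"x":0,"y":1,"z":0,"roll":0},
    {"gripper":0,"x":0,"y":1,"z":0,"roll":0},
    {"gripper":0,"x":0,"y":1,"z":0,"roll":0},
    {"gripper":0,"x":0,"y":1,"z":0,"roll":0},
    {"gripper":0,"x":0,"y":1,"z":0,"roll":0},
  ],
)

```text
time_s: 3.15
eef_pos: [0.527, 0.1163, 0.3889]
eef_rot: [-0.001, 0.967, 0.255, -0.001]
wrist_force: [-1.5, 3.4, -1.1]
opening: -0.001
```

```bash
python3 - <<'E'
import rel
from h import *
c=snap('side','s3.png')['img'][90:270,180:380,::-1]
cv2.imwrite('pics/s3c.png',cv2.resize(c,None,fx=3,fy=3,interpolation=cv2.INTER_CUBIC))
E
```

```text
t 3.15 tip in wheel frame mm [-3.3 -4.1 70.3] tool in mill
 [[ 1.     0.    -0.001]
 [ 0.    -1.     0.001]
 [-0.001 -0.001 -1.   ]] F mill [ 0.3  3.7 -1.1] open -0.0008567449569695649 q [-0.    0.12  1.71  0.    1.31 -0.52]
```

View pics/s3c.png

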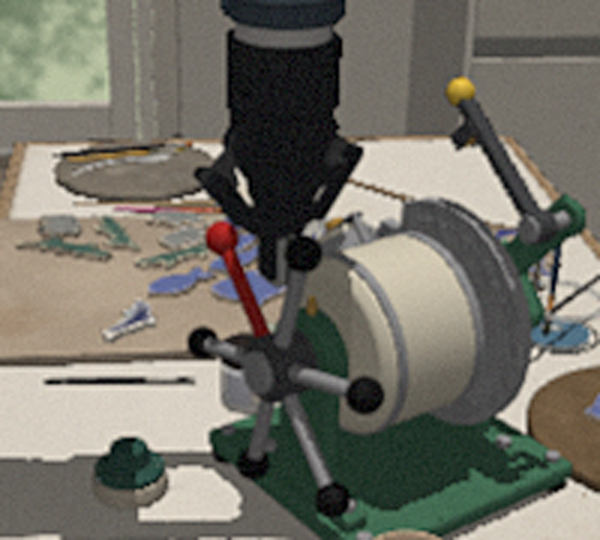

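The red knob has moved up to (220,237) in this crop, about 43° short of upright. The pushed black spoke leans right at (305,252). Next I lift and step over to the left of the red knob.

move_arm(
  moves=[
    {"gripper":0,"x":0,"y":-0.8,"z":0,"roll":0},
    {"gripper":0,"x":0,"y":0,"z":-4,"roll":0},
    {"gripper":0,"x":0,"y":0,"z":-3.5,"roll":0},
    {"gripper":0,"x":0,"y":-5.2,"z":0,"roll":0},
    {"gripper":0,"x":0,"y":-5.2,"z":0,"roll":0},
  ],
)

```text
time_s: 3.82
eef_pos: [0.471, 0.2151, 0.4655]
eef_rot: [0.0, 0.967, 0.255, 0.001]
wrist_force: [0.3, 0.2, -0.6]
opening: -0.002
```

move_arm(
  moves=[
    {"gripper":0,"x":0,"y":0,"z":0,"roll":0},
    {"gripper":0,"x":0,"y":0,"z":3.8,"roll":0},
    {"gripper":0,"x":0,"y":0,"z":3.4,"roll":0},
    {"gripper":0,"x":0,"y":0,"z":0,"roll":0},
  ],
)

```text
time_s: 4.32
eef_pos: [0.4709, 0.2136, 0.3901]
eef_rot: [0.0, 0.967, 0.255, -0.003]
wrist_force: [-1.0, -0.2, 0.3]
opening: -0.001
```

```bash
cat > red.py <<'E'
import rel
from h import *
from fit import proj,knob,ball
from scipy.optimize import least_squares
p=np.load('p.npy')
def blob(c,pred):
    a=c['img'].astype(int); m=pred(a); y,x=np.nonzero(m); k=(x>200)&(x<330)&(y>120)&(y<240); 
    return x[k],y[k]
for n in('side',):
    c=snap(n,'tmp_%s.png'%n); r=lambda a:((a[...,0]>90)&(a[...,1]<.35*a[...,0])).astype(np.uint8)
    m=r(c['img'].astype(int)); m[:, :200]=0; m[:,330:]=0; m[:100]=0; m[240:]=0
    m2=cv2.erode(m,np.ones((4,4),np.uint8)); m2=cv2.dilate(m2,np.ones((4,4),np.uint8))
    y,x=np.nonzero(m2); print('red px',len(x),x.mean(),y.mean())
    for phi in np.deg2rad(np.arange(-50,12,1)):
        pass
    t=np.deg2rad(np.arange(-60,20,.2)); d=[np.hypot(*(proj(c,knob(np.r_[p[:4],a,0],0))[0]-[x.mean(),y.mean()])) for a in t]
    i=int(np.argmin(d)); print('red angle deg',np.rad2deg(t[i]).round(1),'px err',d[i])
E
sed -i '/for phi in/,+1d;/^def blob/,+2d' red.py; python3 red.py
```

```text
t 4.325 tip in wheel frame mm [ -4.8 108.2  71.4] tool in mill
 [[ 1.     0.    -0.006]
 [ 0.    -1.     0.001]
 [-0.006 -0.001 -1.   ]] F mill [-1.   0.3  0.3] open -0.0009491248087524683 q [ 0.2   0.07  1.76 -0.    1.32 -0.32]
red px 167 259.92814371257487 180.21556886227546
red angle deg -59.4 px err 11.256311926856052
```

move_arm(
  moves=[
    {"gripper":0,"x":0.1,"y":1,"z":0,"roll":0},
    {"gripper":0,"x":0,"y":1,"z":0,"roll":0},
    {"gripper":0,"x":0,"y":1,"z":0,"roll":0},
    {"gripper":0,"x":0,"y":1,"z":0,"roll":0},
    {"gripper":0,"x":0,"y":1,"z":0,"roll":0},
  ],
)

```text
time_s: 5.0
eef_pos: [0.498, 0.1707, 0.3942]
eef_rot: [-0.0, 0.967, 0.255, 0.001]
wrist_force: [-1.5, 2.3, 2.8]
opening: -0.003
```

move_arm(
  moves=[
    {"gripper":0,"x":0,"y":1,"z":0,"roll":0},
    {"gripper":0,"x":0,"y":0.9,"z":0,"roll":0},
    {"gripper":0,"x":0,"y":0.8,"z":0,"roll":0},
    {"gripper":0,"x":0,"y":0,"z":0,"roll":0},
  ],
)

```text
time_s: 5.5
eef_pos: [0.511, 0.1468, 0.3924]
eef_rot: [0.0, 0.967, 0.255, -0.0]
wrist_force: [0.8, -0.0, 0.1]
opening: 0.002
```

```bash
sed -i 's/(4,4)/(7,7)/g' red.py; python3 red.py; python3 - <<'E'
from h import *
a=cv2.imread('pics/tmp_side.png')[120:240,210:350]
cv2.imwrite('pics/s4c.png',cv2.resize(a,None,fx=4,fy=4,interpolation=cv2.INTER_CUBIC))
E
```

```text
t 5.5 tip in wheel frame mm [-2.1 30.  73.7] tool in mill
 [[ 1.    -0.001 -0.001]
 [-0.001 -1.    -0.001]
 [-0.001  0.001 -1.   ]] F mill [ 0.7 -0.4  0.1] open 0.0019229011657649789 q [ 0.06  0.1   1.73 -0.    1.32 -0.46]
red px 0 nan nan
red angle deg -60.0 px err nanred.py:10: RuntimeWarning: Mean of empty slice.
  y,x=np.nonzero(m2); print('red px',len(x),x.mean(),y.mean())
  ret = ret.dtype.type(ret / rcount)
red.py:11: RuntimeWarning: Mean of empty slice.
  t=np.deg2rad(np.arange(-60,20,.2)); d=[np.hypot(*(proj(c,knob(np.r_[p[:4],a,0],0))[0]-[x.mean(),y.mean()])) for a in t]
```

View pics/s4c.png

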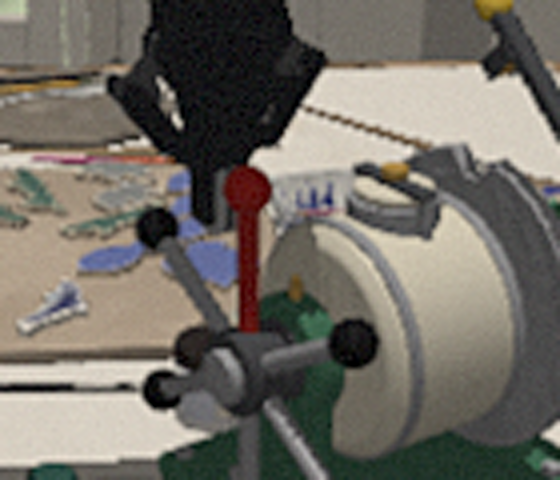

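Red knob at (248,188) in this crop, left black knob at (157,228), right black knob at (352,342). The port is nearly on top at (395,195). I'll fit the angle from these knobs.

```bash
cat > ang.py <<'E'
import sys, numpy as np
from fit import *
p=np.load('p.npy')
def ang(obs,cam='side'):
    f=lambda a: np.concatenate([proj(cs[cam],knob(np.r_[p[:4],a,0],k))[0]-q for k,q in obs])
    r=least_squares(f,[0.]); print('deg',np.rad2deg(r.x),r.fun.round(1))
E
python3 - <<'E'
from ang import *
S4=lambda u,v:(u/4+210,v/4+120)
a=[(0,S4(248,188))]; ang(a); ang(a+[(-1,S4(157,228)),(1,S4(352,342))])
for k in range(-2,3): print(k,proj(cs['side'],knob(np.r_[p[:4],0,0],k)))
E
```

```text
deg [-1.50643941] [-0.2  0.4]
deg [-1.80404526] [-0.4  0.3 -0.2  0.   0.   0.1]
-2 [[249.95998646 215.96579394]]
-1 [[249.45177225 176.09154772]]
0 [[272.54417016 167.82810497]]
1 [[298.49343626 207.23543876]]
2 [[296.32993718 251.24837366]]
```

move_arm(
  moves=[
    {"gripper":0,"x":0,"y":0.3,"z":0,"roll":0},
    {"gripper":0,"x":0,"y":0,"z":0,"roll":0},
    {"gripper":0,"x":0,"y":-1.2,"z":0,"roll":0},
    {"gripper":0,"x":0,"y":0,"z":-4,"roll":0},
    {"gripper":0,"x":0,"y":0,"z":-5,"roll":0},
  ],
)

```text
time_s: 6.18
eef_pos: [0.5054, 0.1563, 0.4825]
eef_rot: [-0.0, 0.967, 0.256, -0.002]
wrist_force: [0.9, 0.3, 0.8]
opening: 0.005
```

move_arm(
  moves=[
    {"gripper":0,"x":0,"y":0,"z":-5,"roll":0},
    {"gripper":0,"x":0,"y":2,"z":0,"roll":0},
    {"gripper":0,"x":5,"y":1.5,"z":0,"roll":0},
    {"gripper":0,"x":5,"y":1.5,"z":0,"roll":0},
    {"gripper":0,"x":5,"y":1.4,"z":0,"roll":0},
  ],
)

```text
time_s: 6.8
eef_pos: [0.6696, 0.1743, 0.5313]
eef_rot: [-0.0, 0.967, 0.255, -0.001]
wrist_force: [-0.5, -0.1, 1.1]
opening: -0.0
```

move_arm(
  moves=[
    {"gripper":0,"x":1.5,"y":0,"z":0,"roll":0},
    {"gripper":0,"x":0,"y":0,"z":0,"roll":0},
    {"gripper":0,"x":0,"y":0,"z":0,"roll":0},
  ],
)

```text
time_s: 7.18
eef_pos: [0.6807, 0.1814, 0.5321]
eef_rot: [-0.0, 0.967, 0.256, -0.001]
wrist_force: [0.4, -0.3, -0.1]
opening: 0.001
```

```bash
python3 - <<'E'
import rel
from h import *
c=snap('side','s5.png')['img'][70:230,220:420,::-1]
cv2.imwrite('pics/s5c.png',cv2.resize(c,None,fx=3.5,fy=3.5,interpolation=cv2.INTER_CUBIC))
E
```

```text
t 7.175 tip in wheel frame mm [162.5 -23.5 213.4] tool in mill
 [[ 1.     0.001 -0.001]
 [ 0.001 -1.     0.   ]
 [-0.001 -0.    -1.   ]] F mill [ 0.2 -0.4 -0.1] open 0.0007035849114687431 q [ 0.09  0.41  1.07 -0.    1.66 -0.42]
```

View pics/s5c.png

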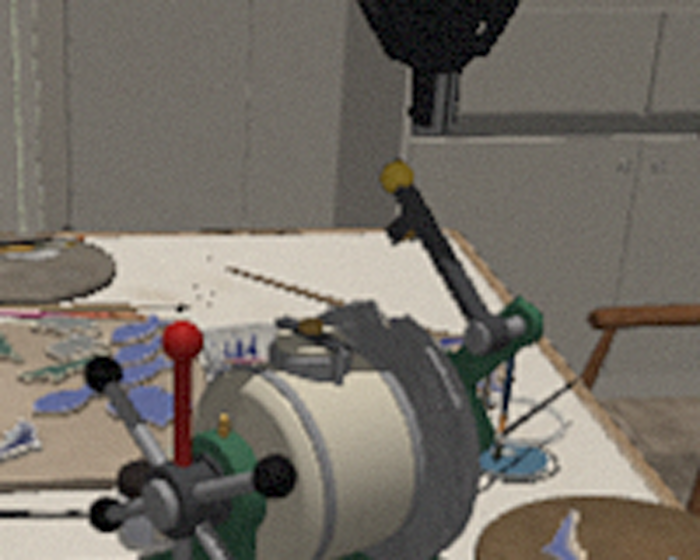

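Red knob upright at (182,341) and the port on top. The fingertip is above the lever bar at (430,130), and the yellow ball is at (397,177). Next I press the lever down.

move_arm(
  moves=[
    {"gripper":0,"x":0,"y":0,"z":2,"roll":0},
    {"gripper":0,"x":0,"y":0,"z":1.5,"roll":0},
    {"gripper":0,"x":0,"y":-0.5,"z":1,"roll":0},
    {"gripper":0,"x":0,"y":-0.5,"z":1,"roll":0},
    {"gripper":0,"x":0,"y":-0.4,"z":1,"roll":0},
  ],
)

```text
time_s: 7.85
eef_pos: [0.6741, 0.1941, 0.4674]
eef_rot: [-0.0, 0.967, 0.256, 0.0]
wrist_force: [0.5, -0.0, 1.0]
opening: -0.001
```

move_arm(
  moves=[
    {"gripper":0,"x":0,"y":-0.3,"z":1,"roll":0},
    {"gripper":0,"x":0,"y":-0.2,"z":0.8,"roll":0},
    {"gripper":0,"x":0,"y":-0.1,"z":0.8,"roll":0},
    {"gripper":0,"x":0,"y":0,"z":0.4,"roll":0},
    {"gripper":0,"x":0,"y":0,"z":0,"roll":0},
  ],
)

```text
time_s: 8.48
eef_pos: [0.6714, 0.1986, 0.4371]
eef_rot: [0.0, 0.967, 0.255, -0.0]
wrist_force: [-0.1, -0.6, 0.4]
opening: -0.0
```

```bash
python3 rel.py
```

```text
t 8.475 tip in wheel frame mm [163.   -4.  118.5] tool in mill
 [[ 1.     0.    -0.001]
 [ 0.    -1.     0.   ]
 [-0.001 -0.    -1.   ]] F mill [-0.4 -0.5  0.4] open -0.0001748174834387877 q [ 0.12  0.44  1.22 -0.    1.49 -0.4 ]
```

move_arm(
  moves=[
    {"gripper":0,"x":0,"y":0,"z":0.3,"roll":0},
    {"gripper":0,"x":0,"y":0,"z":0.2,"roll":0},
    {"gripper":0,"x":0,"y":0,"z":0.2,"roll":0},
  ],
)

```text
time_s: 8.85
eef_pos: [0.6714, 0.1988, 0.4308]
eef_rot: [-0.0, 0.967, 0.255, 0.0]
wrist_force: [0.6, -0.8, 0.2]
opening: 0.004
```

move_arm(
  moves=[
    {"gripper":0,"x":0,"y":0,"z":0.2,"roll":0},
    {"gripper":0,"x":0,"y":0,"z":0,"roll":0},
  ],
)

```text
time_s: 9.1
eef_pos: [0.6714, 0.1987, 0.4285]
eef_rot: [0.0, 0.967, 0.255, -0.0]
wrist_force: [0.0, -0.5, 0.5]
opening: 0.001
```

```bash
python3 rel.py
```

```text
t 9.1 tip in wheel frame mm [163.1  -3.9 109.8] tool in mill
 [[ 1.  0. -0.]
 [ 0. -1. -0.]
 [-0.  0. -1.]] F mill [-0.2 -0.4  0.5] open 0.001448516364534192 q [ 0.12  0.44  1.23 -0.    1.47 -0.4 ]
```

```bash
python3 - <<'E'
from h import *
c=snap('side','s6.png')['img'][70:230,220:420,::-1]
cv2.imwrite('pics/s6c.png',cv2.resize(c,None,fx=3.5,fy=3.5,interpolation=cv2.INTER_CUBIC))
E
```

```text
(no output)
```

View pics/s6c.png

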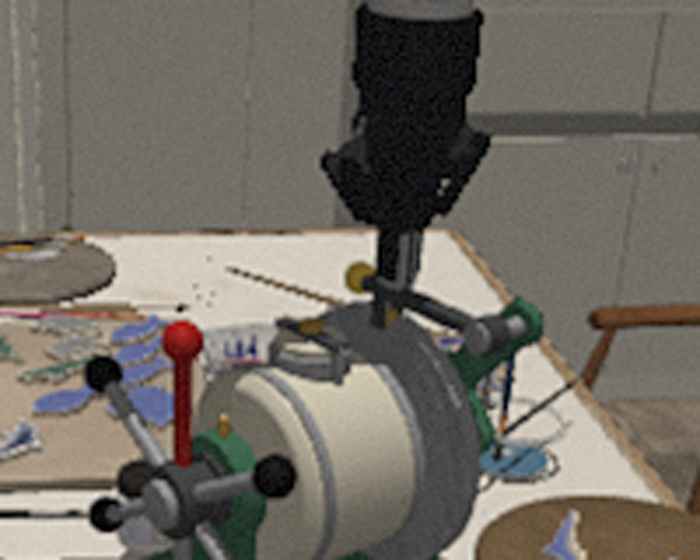

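The lever has come down: the ball is now at (360,278). I'll work out its angle.

```bash
python3 - <<'E'
from ang import *
for a in (.25,.14,.1,.05,0): print(a,((proj(cs['side'],ball(np.r_[p[:5],a]))[0]-[220,70])*3.5).round(1))
print(((proj(cs['side'],ball(p))[0]-[220,70])*3.5))
E
```

```text
0.25 [366.4 236.8]
0.14 [362.5 254.2]
0.1 [361.4 260.7]
0.05 [360.4 268.9]
0 [359.6 277.2]
[396.76824566 176.43669218]
```

The ball position gives an angle near 0, but no seating force has shown yet, so I press further in small steps.

move_arm(
  moves=[
    {"gripper":0,"x":0,"y":-0.2,"z":0.2,"roll":0},
    {"gripper":0,"x":0,"y":0,"z":0,"roll":0},
  ],
)

```text
time_s: 9.4
eef_pos: [0.6708, 0.1995, 0.4284]
eef_rot: [0.001, 0.967, 0.255, 0.001]
wrist_force: [0.4, -5.3, 4.8]
opening: 0.0
```

move_arm(
  moves=[
    {"gripper":0,"x":0,"y":0,"z":0.1,"roll":0},
    {"gripper":0,"x":0,"y":0,"z":0,"roll":0},
  ],
)

```text
time_s: 9.65
eef_pos: [0.6708, 0.1995, 0.4283]
eef_rot: [0.001, 0.967, 0.255, 0.001]
wrist_force: [-2.4, -5.1, 8.8]
opening: -0.002
```

move_arm(
  moves=[
    {"gripper":0,"x":0,"y":0.1,"z":0.2,"roll":0},
    {"gripper":0,"x":0,"y":0,"z":0,"roll":0},
  ],
)

```text
time_s: 9.9
eef_pos: [0.6709, 0.1993, 0.4281]
eef_rot: [0.001, 0.967, 0.255, 0.002]
wrist_force: [-5.9, -2.8, 16.2]
opening: -0.002
```

move_arm(
  moves=[
    {"gripper":0,"x":0,"y":0,"z":0.2,"roll":0},
    {"gripper":0,"x":0,"y":0,"z":0,"roll":0},
  ],
)

```text
time_s: 10.15
eef_pos: [0.6707, 0.1994, 0.4279]
eef_rot: [0.001, 0.967, 0.255, 0.002]
wrist_force: [-8.9, -3.6, 23.6]
opening: 0.001
```

It holds at 24 N with almost no travel, so the roller is seated. I'll lift straight up and retreat.

move_arm(
  moves=[
    {"gripper":0,"x":0,"y":0,"z":-1,"roll":0},
    {"gripper":0,"x":0,"y":0,"z":-4,"roll":0},
    {"gripper":0,"x":0,"y":0,"z":-5,"roll":0},
    {"gripper":0,"x":-5,"y":-3,"z":0,"roll":0},
    {"gripper":0,"x":-5,"y":-3,"z":0,"roll":0},
  ],
)

```text
time_s: 10.78
eef_pos: [0.5535, 0.2023, 0.5217]
eef_rot: [-0.0, 0.967, 0.255, 0.0]
wrist_force: [-0.8, 0.6, 0.4]
opening: 0.003
```

move_arm(
  moves=[
    {"gripper":0,"x":-5,"y":-3,"z":0,"roll":0},
    {"gripper":0,"x":-5,"y":-3,"z":0,"roll":0},
    {"gripper":0,"x":-5,"y":-3,"z":0,"roll":0},
    {"gripper":0,"x":0,"y":-5,"z":0,"roll":0},
    {"gripper":0,"x":0,"y":0,"z":0,"roll":0},
  ],
)

```text
time_s: 11.4
eef_pos: [0.3527, 0.2517, 0.5221]
eef_rot: [-0.0, 0.966, 0.258, 0.001]
wrist_force: [0.5, -0.3, -0.4]
opening: 0.002
```

```bash
python3 - <<'E'
import rel
from h import *
a=snap('side','s7.png')['img'][110:270,205:395,::-1]; b=snap('top','t7.png')['img'][110:310,165:345,::-1]
a=cv2.resize(a,None,fx=2.6,fy=2.6,interpolation=cv2.INTER_CUBIC); b=cv2.resize(b,(300,333),interpolation=cv2.INTER_CUBIC)
h=max(len(a),len(b)); pad=lambda i:cv2.copyMakeBorder(i,0,h-len(i),0,0,cv2.BORDER_CONSTANT)
cv2.imwrite('pics/f7.png',np.hstack([pad(a),pad(b)])); print(a.shape,b.shape)
from ang import *
print('expect ball a=0',(proj(cs['side'],ball(np.r_[p[:5],0.]))[0]-[205,110])*2.6,'a=.05',(proj(cs['side'],ball(np.r_[p[:5],.05]))[0]-[205,110])*2.6)
for k in(-1,0,1): print(k,(proj(cs['side'],knob(np.r_[p[:4],0,0],k))[0]-[205,110])*2.6)
E
```

```text
t 11.4 tip in wheel frame mm [-87.7 199.5 203.4] tool in mill
 [[ 1.     0.005  0.001]
 [ 0.005 -1.     0.   ]
 [ 0.001 -0.    -1.   ]] F mill [ 0.3 -0.5 -0.4] open 0.002156047906304395 q [ 0.34 -0.23  1.78  0.    1.59 -0.18]
(416, 494, 3) (333, 300, 3)
expect ball a=0 [306.12914544 101.94485471] a=.05 [306.70214441  95.76196722]
-1 [115.57460785 171.83802406]
0 [175.61484241 150.35307291]
1 [243.08293428 252.81214078]
```

View pics/f7.png

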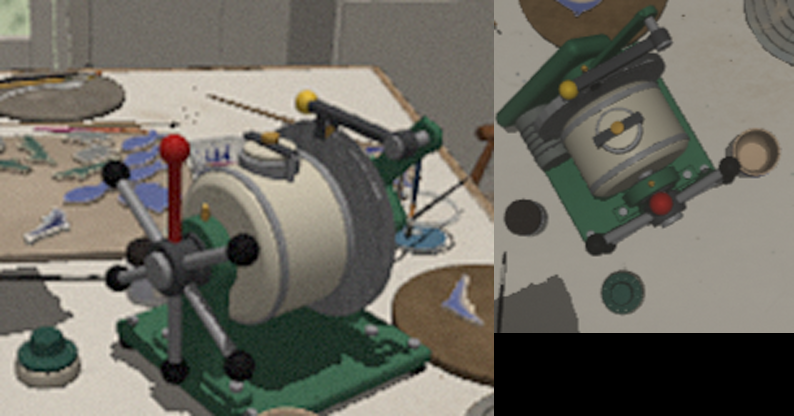

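The yellow ball is at (307,102), where it should be when locked (306,102). The red knob is at (174,150) against an expected (176,150), and the port is on top. The jar, cup and timer haven't moved, and the hand is clear.

```bash
python3 -c "
from bench import ctrl
print(ctrl.hand_in())"
```

```text
the job is handed in; nothing more can be done
None
```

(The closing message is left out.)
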